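# Press a tube's end plug home in the trigger clamp

## Robot

A 6-joint arm with a two-finger parallel gripper is mounted at the origin on the work surface. World frame = base frame: x ahead of the robot, y to its left, z up, the work surface at z = 0. Lengths are in m, angles in rad, forces in N, time in s.
With the tool pointing down it reaches from about 0.3 to 0.85 m from the base axis. Payload 5.4 kg.
Tool frame: the origin (TCP) lies on the centre line of the jaws, within the pads' length; the fingertips stand 25 mm ahead of it and the grasp point (between the pads) lies 6 mm ahead of it; z points along the fingers, y is the line along which they close (so a half turn about z gives the same grasp; the last joint's range is limited). The gripper opens to 85 mm and grips with 20 to 120 N. Pads are 22 mm wide; open, the fingers measure 114 mm over their backs; the gripper's body (76 mm by 85 mm) begins 54 mm behind the grasp point. The pads swing forward as they close: fully open they stand 13 mm farther back than shut.
Start: joints at [-1.402, 0.158, 1.597, -0, 1.386, -0.21], TCP at [0.213, -0.534, 0.256] pointing down, gripper open.
Joint ranges: [-2.91, 2.91], [-0.94, 2.29], [0.18, 2.7], [-1.29, 4.43], [0.17, 2.64], [-3, 3]. Speed limits (rad/s): [2.57, 2.57, 3.14, 3.14, 3.14, 3.14].

## Interface

Orientations are given as a 3x3 rotation matrix whose columns are the frame's x, y, z axes.
In Python, from cell import env gives the robot as it stands.
- The arm moves only by the shell command python3 -m pendant 'ROWS' [FORCE]. ROWS is text: rows parted by semicolons, each of 7 numbers parted by spaces: the shift along the tool's x, y, z in mm, then the turn, a rotation vector about the tool's x, y, z in degrees, then the gripper command: -1 is shut, 1 is fully open, values between are in proportion. In form: x y z rx ry rz grip; .... A call has 1 to 20 rows; each row shifts and turns the commanded pose from where the row before left it, along the tool's axes as they then stand; what a row does not reach is not made up. A row lasts 1/12 s, in which the tool goes at most 41.7 mm and 7.16 degrees, less where a joint would pass 70% of its speed; a pose out of reach is approached as far as the arm can. A call is refused whole if a number of a shift passes 41.7 or a number of a turn 7.16, either way. A call with a gripper value outside its range is refused whole. The fingers move at their own pace and stop on an object; FORCE is the grip in N (left out, the last holds). Time passes only in rows, so rows that do not move let the fingers close. It gives the time, the measured TCP pose, the force, the opening and the grip force at its end, in the units of the state.
- env.observe(): the state, without advancing time (a new reading comes with each control period).
- env.get_image(name): name is "scene" or "top"; returns a dict with "img" (420x560x3 uint8, red, green, blue), "mtx" (3x3 intrinsics, pixels), "k1" (the pictures are not rectified: a ray, as slopes to the right and down, at radius r is drawn at 1 + k1 r^2 times it, then the intrinsics apply), "R" (3x3) and "t" (3): a world point X has camera coordinates R X + t. Camera axes: x right, y down, z forward; pixel columns grow to the right and rows downward; lengths in m; the calibration is good to about 2 mm. A picture is of the moment at which its call begins. There is no depth.
- env.finish_job(): hands the job in; it is judged then, once.
Trained networks look in a picture, given as the dict that the camera call returned (one of the last four; its "shot" number tells which), for a name from the list of things; names that differ only in an ending like _2 or _b are one class to them, and where a whole thing is asked for, a point or a joint stands for the part that bears it (a point fixed in the world has none). Each returns a list of dicts, best first, with "conf" (0 to 1); they miss things now and then, are a little off and sometimes report something else, mostly with a low value. They report only what shows in the picture. A call takes as long as a camera call. They do not tell look-alikes from the thing itself.
- env.regions_of(target, picture): "region" (420x560 bool, what is visible of it).
- env.pinpoint(target, picture): "point" ([x, y, z] in m, in the coordinates of the camera as it stood for that picture, good to about 4 mm: a listed point, or the origin of a listed thing).
The state is a dict: "clock": time; "joint_pos": joint angles; "qd": joint speeds; "joint_efforts": joint torques, N m; "tool_pos": TCP position; "ee_rot": TCP orientation; "ft_force": force on the tool from outside, world axes, zero at the start; "wrist_torque": the same for the moment, N m; "finger_gap": opening from 0.0 (shut) to 1.0 (fully open); "gripper_force": force on a finger pad.
Only numpy, scipy, OpenCV 4.12 (cv2) and the standard library are available. Lean on these libraries where they do the work, as an engineer would, in place of code of your own. Each camera call takes 0.05 s, during which the arm holds its last target. There are 200 camera calls.

## Task

Press the plug in the end of the square tube fully home, so that its flange sits flush on the tube, by squeezing the trigger of the bar clamp as often as it takes; feel for the plug coming home and do not crush it. Then let the trigger go and press the clamp's release tab until the jaw has sprung all the way back open, leaving the tube lying in its rest. Do not push on the tube, the plug or the sliding bar and jaw by hand, and leave the other things on the table alone.

Things in the scene. Friction and masses are not known exactly. Their poses are not given: they have to be found in the camera images.
- clamp: Black trigger bar clamp bolted on its side to the table, with the tube's rest; fixed. Frame (mm): origin on the table under the grip body, z up, y along the bar towards the moving jaw, handle to -x. Grip body x -28..52, y -34..30, top z 69. Rigid handle x -125..-28, y -32..-12, z 35..61. Fixed jaw x 44..100, y 12..30; a steel stop screw (30 mm pad) sticks out of it to y 35..47.
- trigger (a joint): Grey sprung trigger: 0 at rest, 0.35 rad fully squeezed. Upright pivot at clamp x 35, y 4; it swings to -y, to the handle. Only a full squeeze clicks one tooth on: the jaw is then held 6 mm closer; a shorter one moves the jaw but it falls back. Let the trigger spring fully back between squeezes. Squeeze at a few cm/s: a snatch slams the jaw or skips the tooth.
- trigger_pad (a point): Where to squeeze: on the trigger's front face (away from the handle), 100 mm from the pivot, 48 mm above the table; moves with it. Force here: spring alone 3 to 5 N, walking the free jaw about 9 N, plug sliding in 12 to 15 N. Plug home: the trigger goes hard before its own stop; 19 to 20 N (about 40 N on the plug) is plenty, 26 N crushes it (over 65 N).
- handle_back (a point): Point on the back of the fixed handle: clamp x -65, y -32, z 48 mm. The trigger blade is 10 mm thick, z 38..58, and ends at x -105 (rounded). At x -65 its front is at y about 35 at rest and at y 0 fully squeezed, lying along the handle. It may be pinched against the handle or just pushed at its front.
- release_tab (a joint): Release tab: 0 at rest (sprung), 0.24 rad fully down; it flicks down by itself as the ratchet rides over a tooth. Pressed nearly fully down it unlocks the bar, and while it is kept down with the trigger let go, a return spring draws the jaw fully open in about a second. Takes 2 to 4 N; then it is hard on its stop.
- tab_top (a point): Where to press the release tab: its flat steel top, 22 mm wide along clamp y, at clamp x -16, y -14, z 86 mm, 13 mm clear above the grip body. Its free end, turned up 3 mm, is at clamp x -26; it pivots at x 18. The point moves straight down 8 mm, and the bar unlocks in the last 2 mm.
- bar: Flat toothed steel bar (17 x 6 mm, axis at clamp x 0, z 48 mm) with the moving jaw (x -16..100, z 33..64). It slides along clamp y through the grip body; its tail comes out behind as the jaw closes. It starts fully open, where its origin coincides with the clamp's, and moves to clamp -y as it closes (40 mm at most).
- jaw_face (a point): Middle of the moving jaw's face, which looks to clamp -y at the plug. Fully open, as at the start, it stands at clamp y 176 mm.
- tube: Square steel tube 30 x 30 x 110 mm, loose in its rest, between the jaws, its axis along clamp y. Origin: middle of its underside, tube y along its length towards the plug. It can slide: one end stands up to 13 mm clear of the stop screw, which takes the thrust; the other, at tube y +55 mm, takes the plug.
- plug: Black nylon end plug: a 30 x 30 x 5 mm flange on a 25 mm shank that starts in the tube's end, with the flange standing off the tube by 6 to 14 mm. It is a snug fit (11 N to slide) and stays where it is pressed. Its origin coincides with the tube's origin when it is fully home and is farther along +y by the stand-off.
- plug_face (a point): Middle of the flange's outer face, at tube y 60 mm when the plug is home (flange against the tube).
- tube_rest (a point): Middle of the tube's rest (two slotted steel blocks 18 mm wide, at clamp y 56 and 118), on the floor of the slots: clamp x 75, y 87, z 33 mm. The tube may lie anywhere along it.
- magnet_base: Bystander: dark steel magnetic stand, 60 x 50 x 55 mm with a short bent arm, 110 mm tall. Origin under its middle.
- tape_measure: Bystander: red tape measure, 68 x 60 x 36 mm. Origin under its middle.
- marker: Bystander: marker pen, 135 x 13 mm, lying along its x. Origin under its middle.
- flat_offcut: Bystander: steel flat, 160 x 40 x 8 mm. Origin under its middle.
Things that resemble listed ones, but are neither listed nor needed, are in the scene too. Of the things shaped like the tube, the steel one is meant.

How it is judged:
By the outcome, as a careful person would: the job done as asked, in the order asked, and still so for the second after the job is handed in, with the robot touching nothing.
It also fails if it takes over 54 s, if anything falls off the work surface, if the arm or the gripper's body presses on something with over 40 N, if the wrist force passes 120 N, or if a joint passes its speed limit or range.

## Working session

There is one attempt and no reset: what is moved stays moved. The work goes in short steps, Python scripts to look and compute and a shell command to move; the robot and the scene stay as the last step left them, time stands still between calls to the robot, and variables do not carry over. Pictures are saved under pics/ and viewed, at most 10 in all, crops included, and the job is handed in when it is done.

```bash
mkdir -p pics; ls; cat > h.py <<'E'
import numpy as np, cv2
from cell import env
def w(pic,p): return pic["R"].T@(np.array(p)-pic["t"])
def proj(pic,X):
    c=pic["R"]@np.array(X)+pic["t"]; s=c[:2]/c[2]; s=s*(1+pic["k1"]*(s@s)); return pic["mtx"][:2,:2]@s+pic["mtx"][:2,2]
def save(pic,n,crop=None,f=1):
    im=pic["img"][:,:,::-1]
    if crop: x0,y0,x1,y1=crop; im=im[y0:y1,x0:x1]
    cv2.imwrite("pics/"+n,cv2.resize(im,None,fx=f,fy=f,interpolation=cv2.INTER_CUBIC))
E
python3 - <<'E'
from h import *
np.set_printoptions(precision=4,suppress=True)
for n in ("scene","top"):
    p=env.get_image(n); save(p,n+"1.png",f=1.4)
    for t in "clamp trigger_pad handle_back tab_top jaw_face tube plug plug_face tube_rest magnet_base tape_measure marker flat_offcut".split():
        print(n,t,[(np.round(w(p,d["point"]),4),np.round(proj(p,w(p,d["point"]))),round(d["conf"],2)) for d in env.pinpoint(t,p)[:3]])
print(env.observe())
E
```

```text
pics
scene clamp [(array([ 0.5879, -0.0412,  0.0017]), array([281., 206.]), 0.79)]
scene trigger_pad [(array([ 0.5218, -0.0135,  0.0463]), array([311., 191.]), 0.52)]
scene handle_back [(array([ 0.533 , -0.0836,  0.0467]), array([291., 174.]), 0.6)]
scene tab_top [(array([ 0.5771, -0.0606,  0.0807]), array([281., 179.]), 0.65)]
scene jaw_face [(array([0.6316, 0.1502, 0.0496]), array([313., 265.]), 0.87)]
scene tube [(array([ 0.6705,  0.3324, -0.0062]), array([348., 357.]), 0.73), (array([0.6454, 0.0681, 0.0333]), array([286., 244.]), 0.65), (array([0.5319, 0.2665, 0.0034]), array([381., 294.]), 0.64)]
scene plug []
scene plug_face [(array([0.6262, 0.136 , 0.0462]), array([311., 260.]), 0.6), (array([0.6341, 0.3821, 0.0152]), array([381., 366.]), 0.55), (array([0.4693, 0.261 , 0.0158]), array([403., 275.]), 0.52)]
scene tube_rest [(array([0.6415, 0.0586, 0.0323]), array([285., 240.]), 0.85)]
scene magnet_base [(array([ 0.76  , -0.1175,  0.0006]), array([203., 215.]), 0.6)]
scene tape_measure [(array([0.6436, 0.0615, 0.0369]), array([285., 240.]), 0.73), (array([ 0.4762,  0.1236, -0.00
[... 1523 characters left out ...]
  0.09  , -0.0027]), array([255., 166.]), 0.33)]
top flat_offcut [(array([ 0.7518,  0.0896, -0.0026]), array([256., 167.]), 0.65)]
{'clock': 1.4, 'joint_pos': array([-1.4021,  0.1584,  1.597 ,  0.    ,  1.3862, -0.2101]), 'qd': array([ 0.0002,  0.0012, -0.0028, -0.0002,  0.0004,  0.0005]), 'joint_efforts': array([  0.0004, -39.6003, -33.1696,  -0.0003,   0.0006,   0.    ]), 'tool_pos': array([ 0.2126, -0.5342,  0.2563]), 'ee_rot': array([[ 0.9291,  0.3698,  0.    ],
       [ 0.3698, -0.9291,  0.    ],
       [ 0.    , -0.    , -1.    ]]), 'ft_force': array([-0.1703, -0.2261, -0.3384]), 'wrist_torque': array([-0.0218,  0.0215,  0.0905]), 'gripper_force': 0.0, 'finger_gap': 0.9999909486639368}
```

View pics/scene1.png

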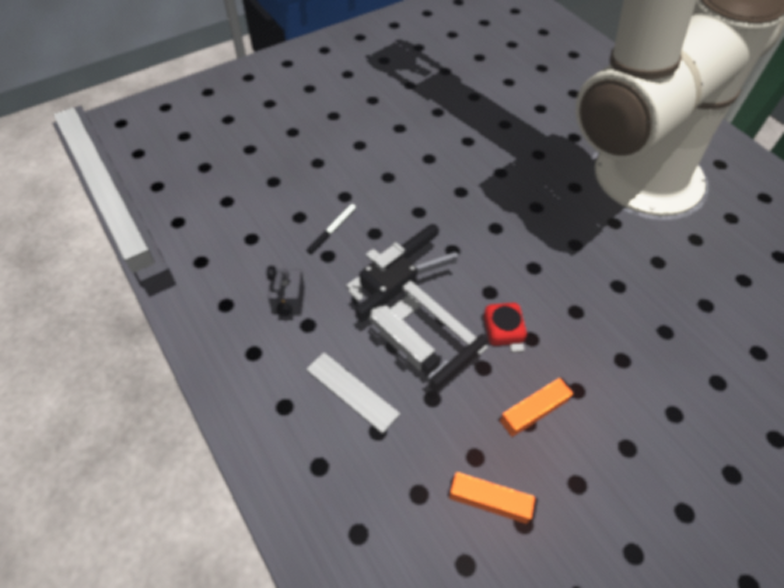

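View pics/top1.png

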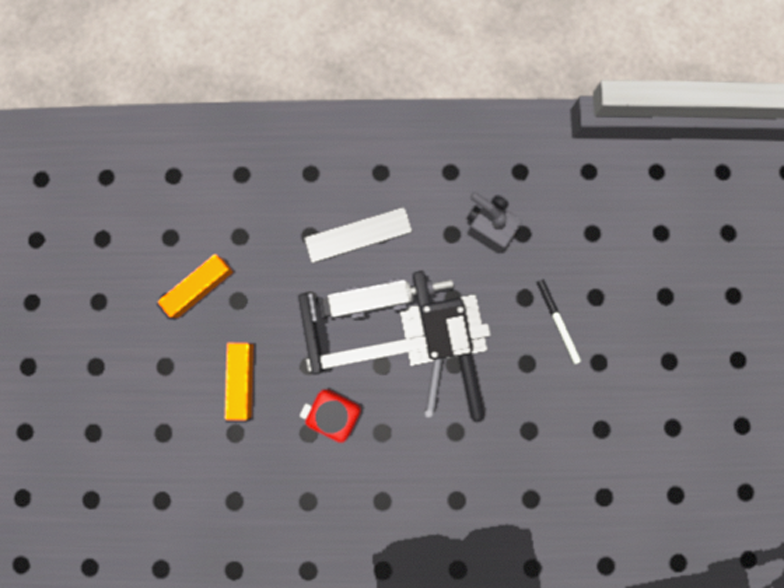

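```bash
cat > fit.py <<'E'
from h import *
from scipy.optimize import least_squares
M=dict(clamp=(0,0,0),trigger_pad=None,handle_back=(-65,-32,48),tab_top=(-16,-14,86),jaw_face=(42,176,48.5),tube_rest=(75,87,33))
obs=[]
for k in range(3):
  for n in ("scene","top"):
    p=env.get_image(n)
    for t,m in M.items():
        if m is None: continue
        for d in env.pinpoint(t,p):
            X=w(p,d["point"])
            if d["conf"]>.5: obs.append((t,n,np.array(m)/1e3,X))
def f(q):
    r=[]
    for t,n,m,X in obs:
        c,s=np.cos(q[2]),np.sin(q[2]); W=np.array([q[0]+c*m[0]-s*m[1],q[1]+s*m[0]+c*m[1]]); r+=list((W-X[:2])*1000*(.5 if t=='jaw_face' else 1))
    return r
r=least_squares(f,[.588,-.04,-.2],loss='soft_l1',f_scale=4)
print(r.x); res=np.array(f(r.x)).reshape(-1,2)
for o,e in zip(obs,res): print(o[0],o[1],np.round(o[3],4),np.round(e,1))
np.save("clamp.npy",r.x)
E
python3 fit.py
```

```text
[ 0.59118813 -0.03860544  0.16320126]
handle_back scene [ 0.5301 -0.0831  0.0487] [2.1 2.4]
tab_top scene [ 0.5751 -0.0577  0.0827] [2.6 2.7]
jaw_face scene [0.6323 0.147  0.0501] [-14.1  -2.6]
tube_rest scene [0.644  0.0608 0.0332] [ 7.1 -1.4]
clamp top [ 0.5927 -0.0376 -0.0019] [-1.6 -1. ]
handle_back top [ 0.5302 -0.0812  0.0449] [2.  0.4]
tab_top top [ 0.579  -0.054   0.0841] [-1.3 -1.1]
jaw_face top [0.6292 0.145  0.0484] [-12.6  -1.6]
tube_rest top [0.6495 0.0591 0.0295] [1.6 0.3]
clamp scene [ 0.5874 -0.0416  0.003 ] [3.8 3. ]
handle_back scene [ 0.5331 -0.0857  0.0483] [-0.8  5. ]
tab_top scene [ 0.5741 -0.0597  0.0825] [3.5 4.7]
jaw_face scene [0.6287 0.1464 0.0513] [-12.3  -2.3]
tube_rest scene [0.6467 0.0616 0.0309] [ 4.3 -2.2]
tube_rest scene [ 0.5322 -0.0829  0.047 ] [118.9 142.3]
clamp top [ 0.5918 -0.04   -0.0018] [-0.6  1.4]
handle_back top [ 0.5308 -0.0782  0.0464] [ 1.5 -2.6]
tab_top top [ 6.155e-01 -2.118e-01 -3.000e-04] [-37.8 156.7]
tab_top top [ 0.5806 -0.0559  0.0854] [-3.   0.9]
jaw_face top [0.631  0.1491 0.0509] [-13.5  -3.6]
tube_rest top [0.6511 0.0613 0.0305] [-0.1 -1.9]
clamp scene [ 0.5857 -0.04    0.0055] [5.5 1.4]
handle_back scene [ 0.5341 -0.0838  0.0493] [-1.8  3.1]
handle_back scene [0.6453 0.0623 0.0335] [-113.  -143.1]
jaw_face scene [0.6297 0.15   0.0487] [-12.8  -4.1]
tube_rest scene [0.644  0.0605 0.0314] [ 7.1 -1.1]
clamp top [ 0.5915 -0.0378  0.0009] [-0.3 -0.8]
handle_back top [ 0.5321 -0.0773  0.0424] [ 0.2 -3.5]
handle_back top [ 0.5915 -0.0345 -0.004 ] [-59.3 -46.2]
tab_top top [ 0.5799 -0.0555  0.0846] [-2.3  0.5]
jaw_face top [0.6282 0.1463 0.0521] [-12.1  -2.2]
tube_rest top [0.6478 0.0593 0.0299] [3.2 0.1]
```

The scene view shows the black clamp at about (390,270), with the grey trigger at (437,262), the black handle at (415,243), the steel tube in the rest at (405,335), and the jaw at (460,360). In the top view, the trigger tip is at (430,413), the handle at (472,385), and the tab at (457,333).

Things that could be mistaken for what I want:
- **Tube:** the two orange tubes at top (195,287) and (238,382), and the flat offcut at (358,235). The steel tube in the clamp at top (370,298) is the right one.
- **Trigger:** the black handle at (472,385) and the marker at (558,322). The thin grey lever at (432,388) is the right one.

I'll refit with these choices and check them in one crop.

```bash
sed -i 's/jaw_face=(42,/jaw_face=(75,/' fit.py; sed -i '/^for o,e/d' fit.py; cat >> fit.py <<'E'
for t in M:
    e=[x/(.5 if t=='jaw_face' else 1) for o,x in zip(obs,res) if o[0]==t]; e=[x for x in e if abs(x).max()<30]
    if e: print(t,np.round(np.mean(e,0),1),len(e))
q=r.x;c,s=np.cos(q[2]),np.sin(q[2])
def C(W): d=np.array(W)-[q[0],q[1],0]; return 1e3*np.array([c*d[0]+s*d[1],-s*d[0]+c*d[1],d[2]])
def Wd(m): m=np.array(m)/1e3; return np.array([q[0]+c*m[0]-s*m[1],q[1]+s*m[0]+c*m[1],m[2]])
for n in ("scene","top"):
    p=env.get_image(n)
    for t in ("trigger_pad","tube","plug","plug_face","tab_top"): print(n,t,[np.round(C(w(p,d["point"])),0) for d in env.pinpoint(t,p)])
im=p["img"].copy(); im=cv2.resize(im,None,fx=4,fy=4,interpolation=cv2.INTER_CUBIC)
for m in [(-65,-32,48),(-65,35,48),(-16,-14,86),(75,176,48),(-125,-22,61),(-28,-34,69),(52,30,69),(-28,30,69),(52,-34,69),(75,47,48),(-16,176,64)]:
    u=proj(p,Wd(m))*4+1.5; cv2.drawMarker(im,tuple(int(v) for v in u),(0,255,0),0,12,2)
cv2.imwrite("pics/crop1.png",im[760:1260,820:1480,::-1])
print("pad",Wd((-65,35,48)),"tab",Wd((-16,-14,86)))
E
python3 fit.py
```

```text
[ 0.5907716  -0.03893919  0.18807745]
clamp [0.7 0.1] 6
handle_back [ 0.2 -0.7] 5
tab_top [-0.  1.] 5
jaw_face [0.2 2.4] 7
tube_rest [1.  0.3] 6
scene trigger_pad [array([-61.,  39.,  49.])]
scene tube [array([151., 350.,  -5.]), array([  1., 310.,   4.]), array([72., 99., 34.])]
scene plug [array([-5., -1.,  3.])]
scene plug_face [array([ 67., 165.,  47.]), array([-64., 319.,  15.]), array([122., 406.,  13.])]
scene tab_top [array([-19., -14.,  84.])]
top trigger_pad [array([ 1., -5.,  2.]), array([-67.,  36.,  48.])]
top tube [array([ -5., 309.,  -6.]), array([149., 353.,   1.]), array([73., 96., 34.])]
top plug [array([ 69., 169.,  52.])]
top plug_face [array([-64., 320.,  14.]), array([121., 403.,  15.]), array([ 72., 165.,  51.])]
top tab_top [array([-11., -13.,  86.])]
pad [ 0.52037387 -0.01670949  0.048     ] tab [ 0.57767134 -0.05568384  0.086     ]
```

View pics/crop1.png

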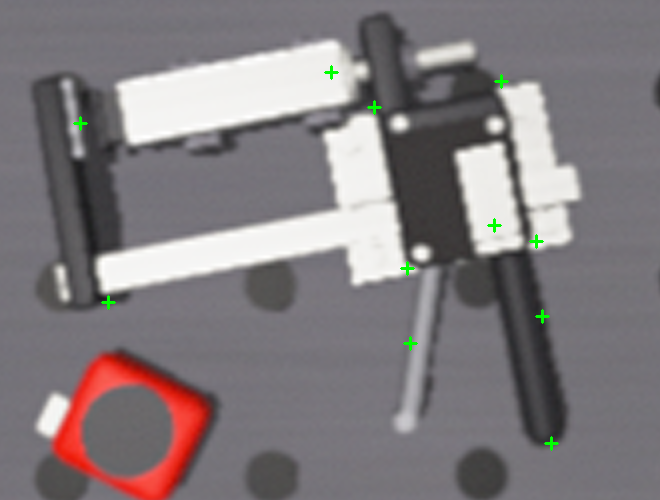

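The crop confirms the clamp, with markers on the handle back, trigger front and tab. The fit is good to about 3 mm. I'll move above the front of the trigger with the fingers shut.

```bash
python3 -m pendant '15 -11 2 0 0 0 -1;27 -21.5 4 0 0 0 -1;28 -22.2 4 0 0 0 -1;28 -22.2 4 0 0 0 -1;28 -22.2 4 0 0 0 -1;28 -22.2 4 0 0 0 -1;28 -22.2 4 0 0 0 -1;28 -22.2 4 0 0 0 -1;28 -22.2 4 0 0 0 -1;28 -22.2 4 0 0 0 -1;28 -22.2 4 0 0 0 -1;28 -22.2 4 0 0 0 -1;28 -22.2 4 0 0 0 -1;28 -22.2 4 0 0 0 -1;28 -22.2 4 0 0 0 -1;28 -22.2 4 0 0 0 -1;28 -22.2 4 0 0 0 -1;28 -22.2 4 0 0 0 -1;15 -11 2 0 0 0 -1;0 0 0 0 0 0 -1' 20; python3 -m pendant '0 0 4 0 0 6.2 -1;0 0 4 0 0 6.2 -1;0 0 4 0 0 6.2 -1;0 0 4 0 0 6.2 -1;0 0 4 0 0 6.2 -1;0 0 0 0 0 0 -1'
```

```text
clock: 7.27
tool_pos: [0.5353, 0.0261, 0.1838]
ee_rot: [[0.928, 0.374, -0.0], [0.374, -0.928, 0.001], [0.0, -0.001, -1.0]]
ft_force: [0.6, -0.1, -0.5]
finger_gap: 0.002
gripper_force: 0.0
clock: 7.77
tool_pos: [0.5336, 0.0222, 0.1636]
ee_rot: [[0.986, -0.165, -0.002], [-0.165, -0.986, -0.0], [-0.002, 0.0, -1.0]]
ft_force: [-0.1, -0.6, 0.3]
finger_gap: 0.002
gripper_force: 0.0
```

```bash
python3 -m pendant '-2 2 15 0 0 0 -1;-3 2 25 0 0 0 -1;-2 2 28 0 0 0 -1;0 0 25 0 0 0 -1;0 0 13 0 0 0 -1;0 0 0 0 0 0 -1;0 0 0 0 0 0 -1'; python3 - <<'E'
from h import *
p=env.get_image("scene"); save(p,"s2.png",(200,110,400,290),4)
p=env.get_image("top"); save(p,"t2.png",(200,180,400,330),4)
E
```

```text
clock: 8.35
tool_pos: [0.5261, 0.0178, 0.0582]
ee_rot: [[0.987, -0.16, -0.001], [-0.16, -0.987, 0.0], [-0.001, 0.0, -1.0]]
ft_force: [-0.5, -0.1, 0.7]
finger_gap: 0.002
gripper_force: 0.0
```

View pics/s2.png

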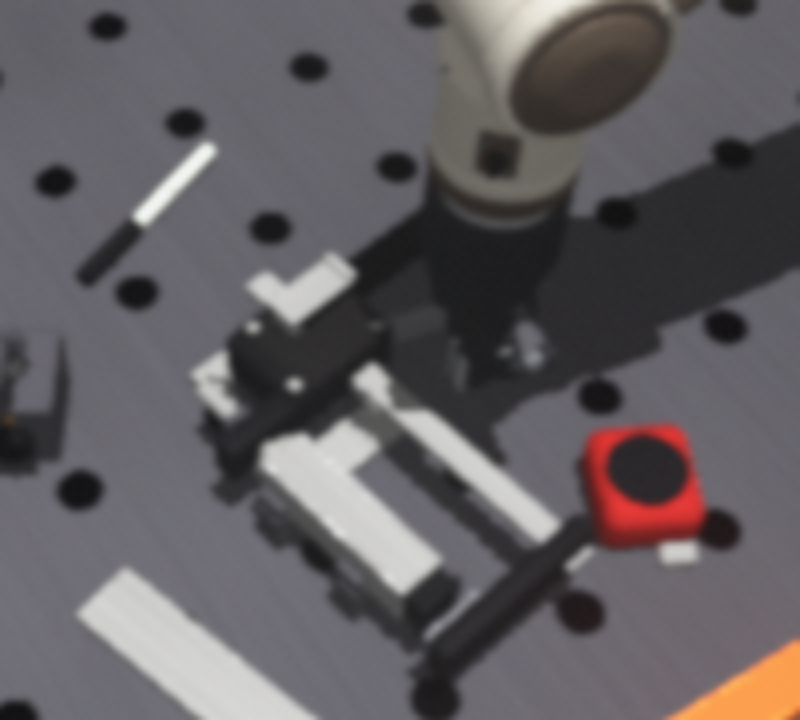

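The crop shows the shut fingers just in front of the trigger at about (485,370), clear of the bar and jaw. The plug at (435,590) stands close to the jaw. Next I close on the trigger by feel.

```bash
python3 -m pendant '0 4 0 0 0 0 -1;0 5 0 0 0 0 -1;0 4 0 0 0 0 -1;0 0 0 0 0 0 -1'; python3 -m pendant '0 2 0 0 0 0 -1;0 2 0 0 0 0 -1'; python3 -m pendant '0 2 0 0 0 0 -1;0 2 0 0 0 0 -1';python3 -m pendant '0 2 0 0 0 0 -1'
```

```text
clock: 8.78
tool_pos: [0.5247, 0.0044, 0.0589]
ee_rot: [[0.987, -0.162, 0.001], [-0.162, -0.987, -0.0], [0.001, 0.0, -1.0]]
ft_force: [0.4, -0.6, 0.8]
finger_gap: 0.003
gripper_force: 0.0
clock: 8.95
tool_pos: [0.5238, 0.0012, 0.0584]
ee_rot: [[0.987, -0.161, 0.0], [-0.161, -0.987, 0.0], [0.0, -0.0, -1.0]]
ft_force: [0.1, 0.2, 0.0]
finger_gap: -0.002
gripper_force: 0.0
clock: 9.12
tool_pos: [0.5231, -0.0026, 0.0583]
ee_rot: [[0.987, -0.162, -0.0], [-0.162, -0.987, 0.0], [-0.0, -0.0, -1.0]]
ft_force: [1.5, 2.7, 0.1]
finger_gap: -0.001
gripper_force: 1.1
clock: 9.2
tool_pos: [0.5229, -0.0042, 0.0583]
ee_rot: [[0.987, -0.162, 0.0], [-0.162, -0.987, 0.001], [0.0, -0.001, -1.0]]
ft_force: [0.8, 3.4, 0.6]
finger_gap: 0.0
gripper_force: 1.8
```

```bash
P='python3 -m pendant'; python3 -m pendant '-.2 2.5 0 0 0 -1.4 -1;-.2 2.5 0 0 0 -1.4 -1;-.3 2.5 0 0 0 -1.4 -1;-.2 2.5 0 0 0 -1.4 -1;-.3 2.5 0 0 0 -1.4 -1' ; python3 -m pendant '-.3 2.5 0 0 0 -1.4 -1;-.2 2.5 0 0 0 -1.4 -1;-.3 2.5 0 0 0 -1.4 -1;-.2 2.5 0 0 0 -1.4 -1'; python3 -m pendant '-.2 2.5 0 0 0 -1.4 -1;-.2 2 0 0 0 -1.1 -1'
```

```text
clock: 9.62
tool_pos: [0.5205, -0.0162, 0.0583]
ee_rot: [[0.999, -0.039, 0.001], [-0.039, -0.999, 0.002], [0.001, -0.002, -1.0]]
ft_force: [3.7, 8.1, -0.9]
finger_gap: -0.001
gripper_force: 4.2
clock: 9.95
tool_pos: [0.5196, -0.0253, 0.0583]
ee_rot: [[0.998, 0.059, 0.001], [0.059, -0.998, 0.003], [0.002, -0.003, -1.0]]
ft_force: [2.8, 7.3, -0.5]
finger_gap: 0.0
gripper_force: 3.8
clock: 10.12
tool_pos: [0.5196, -0.0299, 0.0583]
ee_rot: [[0.995, 0.102, 0.001], [0.102, -0.995, 0.003], [0.002, -0.003, -1.0]]
ft_force: [3.7, 8.1, -0.4]
finger_gap: 0.002
gripper_force: 3.8
```

```bash
python3 -m pendant '-.1 2 0 0 0 -1.1 -1;-.1 2 0 0 0 -1.1 -1'; python3 -m pendant '0 1.5 0 0 0 -.8 -1'; python3 -m pendant '0 1 0 0 0 0 -1';
```

```text
clock: 10.28
tool_pos: [0.5197, -0.0338, 0.0583]
ee_rot: [[0.99, 0.14, 0.001], [0.14, -0.99, 0.003], [0.002, -0.003, -1.0]]
ft_force: [2.1, 8.3, 0.6]
finger_gap: 0.001
gripper_force: 3.9
clock: 10.37
tool_pos: [0.5197, -0.0353, 0.0583]
ee_rot: [[0.988, 0.154, 0.001], [0.154, -0.988, 0.003], [0.001, -0.003, -1.0]]
ft_force: [1.8, 9.5, 0.7]
finger_gap: -0.001
gripper_force: 4.4
clock: 10.45
tool_pos: [0.5199, -0.0361, 0.0583]
ee_rot: [[0.988, 0.153, 0.001], [0.153, -0.988, 0.003], [0.001, -0.003, -1.0]]
ft_force: [3.0, 9.3, 0.5]
finger_gap: 0.001
gripper_force: 4.5
```

```bash
python3 -m pendant '0 1 0 0 0 -.8 -1'; python3 -m pendant '0 1 0 0 0 0 -1';python3 -m pendant '0 1 0 0 0 0 -1'
```

```text
clock: 10.53
tool_pos: [0.52, -0.0369, 0.0583]
ee_rot: [[0.986, 0.167, 0.0], [0.167, -0.986, 0.004], [0.001, -0.004, -1.0]]
ft_force: [1.8, 8.8, 2.0]
finger_gap: -0.003
gripper_force: 4.6
clock: 10.62
tool_pos: [0.5201, -0.0378, 0.0583]
ee_rot: [[0.986, 0.167, 0.0], [0.167, -0.986, 0.004], [0.001, -0.004, -1.0]]
ft_force: [2.0, 10.2, 1.4]
finger_gap: -0.006
gripper_force: 4.9
clock: 10.7
tool_pos: [0.5202, -0.0383, 0.0583]
ee_rot: [[0.986, 0.166, 0.0], [0.166, -0.986, 0.005], [0.001, -0.005, -1.0]]
ft_force: [2.5, 14.4, 3.6]
finger_gap: 0.003
gripper_force: 7.3
```

```bash
python3 -m pendant '0 .7 0 0 0 0 -1'; python3 -m pendant '0 .5 0 0 0 0 -1'
```

```text
clock: 10.78
tool_pos: [0.5202, -0.0384, 0.0583]
ee_rot: [[0.986, 0.166, -0.0], [0.166, -0.986, 0.006], [0.001, -0.006, -1.0]]
ft_force: [1.5, 16.7, 3.1]
finger_gap: 0.002
gripper_force: 8.1
clock: 10.87
tool_pos: [0.5202, -0.0384, 0.0583]
ee_rot: [[0.986, 0.166, -0.0], [0.166, -0.986, 0.007], [0.001, -0.007, -1.0]]
ft_force: [1.2, 18.1, 3.0]
finger_gap: -0.002
gripper_force: 8.7
```

```bash
python3 -m pendant '0 -3 0 0 0 0 -1;.3 -4 0 0 0 2 -1;.3 -4 0 0 0 2 -1;.3 -4 0 0 0 2 -1;.3 -4 0 0 0 2 -1;.3 -4 0 0 0 2 -1;.3 -4 0 0 0 2 -1;.3 -4 0 0 0 2 -1;.3 -4 0 0 0 2 -1;.3 -4 0 0 0 2 -1;.1 -3 0 0 0 .9 -1;0 0 0 0 0 0 -1'; python3 - <<'E'
from h import *
q=np.load("clamp.npy");c,s=np.cos(q[2]),np.sin(q[2])
def C(W): d=np.array(W)-[q[0],q[1],0]; return 1e3*np.array([c*d[0]+s*d[1],-s*d[0]+c*d[1],d[2]])
p=env.get_image("top"); save(p,"t3.png",(200,180,400,330),4)
for t in ("jaw_face","trigger_pad"): print(t,[np.round(C(w(p,d["point"])),1) for d in env.pinpoint(t,p)])
print(env.observe()["ft_force"],env.observe()["tool_pos"])
E
```

```text
clock: 11.87
tool_pos: [0.522, 0.0002, 0.0583]
ee_rot: [[0.987, -0.161, -0.0], [-0.161, -0.987, -0.0], [-0.0, 0.0, -1.0]]
ft_force: [-0.5, -0.2, 0.1]
finger_gap: -0.001
gripper_force: 0.0
jaw_face [array([ 70.4, 168.7,  50.7])]
trigger_pad []
[-0.46414134  0.62139759  0.35600747] [ 5.21983689e-01 -3.17831567e-04  5.82585599e-02]
```

View pics/t3.png

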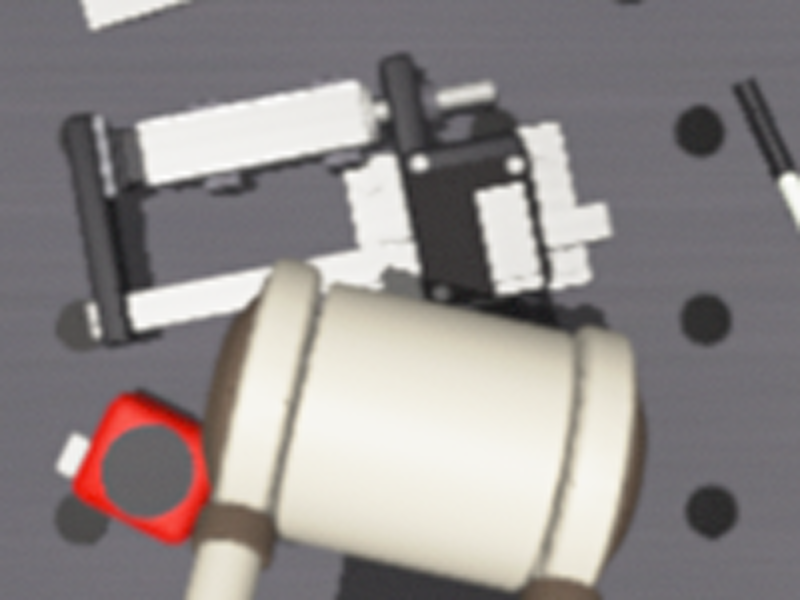

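The jaw is now held about 6 mm closer, so the tooth clicked. The plug at (122,155) stands about 10 mm off the tube, and the jaw at (105,150) is nearly on it. Now the second squeeze.

```bash
python3 -m pendant '0 2.5 0 0 0 0 -1;-.2 2.5 0 0 0 -1.4 -1;-.2 2.5 0 0 0 -1.4 -1;-.3 2.5 0 0 0 -1.4 -1;-.2 2.5 0 0 0 -1.4 -1;-.3 2.5 0 0 0 -1.4 -1' |grep -E 'pos|ft' ; python3 -m pendant '-.3 2.5 0 0 0 -1.4 -1;-.2 2.5 0 0 0 -1.4 -1;-.3 2.5 0 0 0 -1.4 -1'|grep -E 'pos|ft'; python3 -m pendant '-.2 2.5 0 0 0 -1.4 -1;-.2 2.5 0 0 0 -1.4 -1;-.2 2 0 0 0 -1.1 -1'|grep -E 'pos|ft'; python3 -m pendant '-.1 2 0 0 0 -1.1 -1;-.1 2 0 0 0 -1.1 -1' |grep -E 'pos|ft'
```

```text
tool_pos: [0.5191, -0.0148, 0.0583]
ft_force: [1.2, 4.7, -0.5]
tool_pos: [0.5183, -0.021, 0.0583]
ft_force: [1.9, 9.1, 0.4]
tool_pos: [0.5179, -0.0276, 0.0583]
ft_force: [1.6, 10.9, 1.5]
tool_pos: [0.5179, -0.0314, 0.0582]
ft_force: [0.7, 10.8, 3.5]
```

```bash
python3 -m pendant '-.1 2 0 0 0 -1.1 -1;0 2 0 0 0 -1.1 -1' |grep -E 'pos|ft' ; python3 -m pendant '0 1.5 0 0 0 -.8 -1'|grep -E 'pos|ft'; python3 -m pendant '0 1.2 0 0 0 0 -1'|grep -E 'pos|ft';  python3 -m pendant '0 1 0 0 0 0 -1' |grep -E 'pos|ft|rot'
```

```text
tool_pos: [0.5181, -0.0353, 0.0582]
ft_force: [-0.9, 10.9, 3.9]
tool_pos: [0.5181, -0.0367, 0.0582]
ft_force: [-2.8, 11.5, 4.3]
tool_pos: [0.5184, -0.0378, 0.0582]
ft_force: [-1.2, 13.0, 4.9]
tool_pos: [0.5186, -0.0386, 0.0582]
ee_rot: [[0.982, 0.19, -0.002], [0.19, -0.982, 0.005], [-0.001, -0.005, -1.0]]
ft_force: [-0.9, 11.9, 4.7]
```

```bash
python3 -m pendant '0 1 0 0 0 0 -1'|grep -E 'pos|ft'; python3 -m pendant '0 .8 0 0 0 0 -1'|grep -E 'pos|ft'; python3 -m pendant '0 .5 0 0 0 0 -1'|grep -E 'pos|ft'
```

```text
tool_pos: [0.5186, -0.0388, 0.0582]
ft_force: [-2.4, 19.0, 7.4]
tool_pos: [0.5185, -0.0388, 0.0581]
ft_force: [-2.0, 21.5, 8.3]
tool_pos: [0.5186, -0.0389, 0.0582]
ft_force: [-3.1, 22.4, 9.5]
```

```bash
python3 -m pendant '0 -3.5 0 0 0 0 -1;.2 -4 0 0 0 2 -1;.3 -4 0 0 0 2 -1;.3 -4 0 0 0 2 -1;.4 -4 0 0 0 2 -1;.4 -4 0 0 0 2 -1;.4 -4 0 0 0 2 -1;.4 -4 0 0 0 2 -1;.4 -4 0 0 0 2 -1;.4 -4 0 0 0 2 -1;.4 -4 0 0 0 2.3 -1;0 0 0 0 0 0 -1'; python3 - <<'E'
from h import *
q=np.load("clamp.npy");c,s=np.cos(q[2]),np.sin(q[2])
def C(W): d=np.array(W)-[q[0],q[1],0]; return 1e3*np.array([c*d[0]+s*d[1],-s*d[0]+c*d[1],d[2]])
p=env.get_image("top"); save(p,"t4.png",(200,180,300,255),6)
for t in ("jaw_face","plug_face","tube"): print(t,[np.round(C(w(p,d["point"])),1) for d in env.pinpoint(t,p)])
E
```

```text
clock: 14.85
tool_pos: [0.5213, 0.0002, 0.0583]
ee_rot: [[0.987, -0.162, -0.0], [-0.162, -0.987, 0.0], [-0.0, -0.0, -1.0]]
ft_force: [0.3, -0.3, 0.0]
finger_gap: 0.001
gripper_force: 0.0
jaw_face [array([ 73.7, 164.4,  50.6]), array([73.9, 88. , 29.7])]
plug_face [array([ 69.7, 162.8,  50.4]), array([119.5, 403. ,  17.4]), array([-63.5, 322.8,  16.4])]
tube [array([148.2, 351.2,   2.4]), array([76.5, 94.7, 31.6]), array([ -4.6, 309.3,  -3.8])]
```

View pics/t4.png

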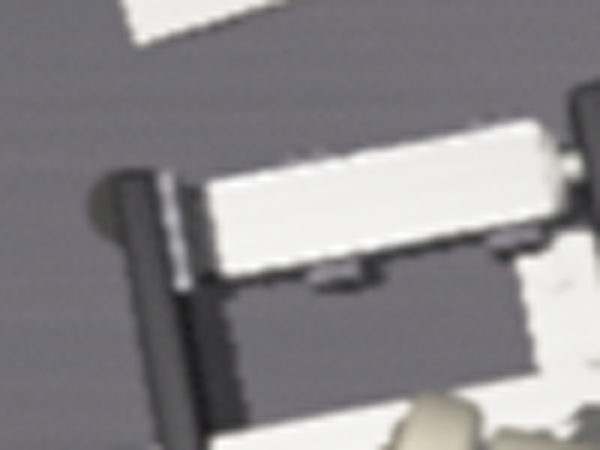

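The jaw at (180,230) is on the plug, and the flange looks about 6 mm off the tube. The plug may come home late in the third squeeze, so I'll go slower towards the end.

```bash
python3 -m pendant '0 2.5 0 0 0 0 -1;-.2 2.5 0 0 0 -1.4 -1;-.2 2.5 0 0 0 -1.4 -1;-.3 2.5 0 0 0 -1.4 -1;-.2 2.5 0 0 0 -1.4 -1' |grep -E 'pos|ft' ; python3 -m pendant '-.3 2.5 0 0 0 -1.4 -1;-.2 2.5 0 0 0 -1.4 -1'|grep -E 'pos|ft'
```

```text
tool_pos: [0.5188, -0.0122, 0.0583]
ft_force: [1.7, 1.7, 0.2]
tool_pos: [0.5181, -0.0165, 0.0583]
ft_force: [2.0, 9.2, 0.3]
```

```bash
python3 -m pendant '-.2 2 0 0 0 -1.1 -1;-.2 2 0 0 0 -1.1 -1'|grep -E 'pos|ft'
```

```text
tool_pos: [0.5176, -0.0197, 0.0583]
ft_force: [2.8, 12.5, 1.7]
```

```bash
python3 -m pendant '-.2 2 0 0 0 -1.1 -1;-.2 2 0 0 0 -1.1 -1'|grep -E 'pos|ft'
```

```text
tool_pos: [0.5173, -0.023, 0.0583]
ft_force: [0.0, 10.9, 1.7]
```

```bash
python3 -m pendant '-.2 2 0 0 0 -1.1 -1'|grep -E 'pos|ft'
```

```text
tool_pos: [0.5172, -0.0252, 0.0583]
ft_force: [2.2, 10.4, 1.4]
```

```bash
python3 -m pendant '-.2 2 0 0 0 -1.1 -1'|grep -E 'pos|ft'
```

```text
tool_pos: [0.5172, -0.0273, 0.0583]
ft_force: [1.1, 11.1, 1.7]
```

```bash
python3 -m pendant '-.1 2 0 0 0 -1.1 -1'|grep -E 'pos|ft'
```

```text
tool_pos: [0.5171, -0.0293, 0.0583]
ft_force: [1.6, 10.8, 2.0]
```

```bash
python3 -m pendant '-.1 2 0 0 0 -1.1 -1'|grep -E 'pos|ft'
```

```text
tool_pos: [0.5171, -0.0313, 0.0582]
ft_force: [0.8, 11.8, 2.9]
```

```bash
python3 -m pendant '0 1.5 0 0 0 -.9 -1'|grep -E 'pos|ft'
```

```text
tool_pos: [0.5172, -0.0328, 0.0582]
ft_force: [-0.6, 11.1, 3.8]
```

```bash
python3 -m pendant '0 2 0 0 0 -1 -1'|grep -E 'pos|ft'
```

```text
tool_pos: [0.5173, -0.0346, 0.0582]
ft_force: [-1.0, 11.2, 4.4]
```

```bash
python3 -m pendant '0 1.5 0 0 0 -.8 -1'|grep -E 'pos|ft'
```

```text
tool_pos: [0.5174, -0.0361, 0.0582]
ft_force: [-2.2, 10.7, 5.4]
```

```bash
python3 -m pendant '0 1.5 0 0 0 -.7 -1'|grep -E 'pos|ft'
```

```text
tool_pos: [0.5175, -0.0374, 0.0582]
ft_force: [-2.3, 12.4, 5.9]
```

```bash
python3 -m pendant '0 1 0 0 0 0 -1'|grep -E 'pos|ft'
```

```text
tool_pos: [0.5177, -0.0383, 0.0582]
ft_force: [-2.3, 12.7, 5.7]
```

```bash
python3 -m pendant '0 1 0 0 0 0 -1'|grep -E 'pos|ft'
```

```text
tool_pos: [0.5178, -0.0388, 0.0582]
ft_force: [-2.3, 17.3, 7.3]
```

```bash
python3 -m pendant '0 .7 0 0 0 0 -1'|grep -E 'pos|ft'
```

```text
tool_pos: [0.5178, -0.0389, 0.0582]
ft_force: [-3.0, 18.6, 8.2]
```

```bash
python3 -m pendant '0 .5 0 0 0 0 -1'|grep -E 'pos|ft|rot'
```

```text
tool_pos: [0.5178, -0.0389, 0.0582]
ee_rot: [[0.981, 0.195, -0.003], [0.195, -0.981, 0.008], [-0.002, -0.009, -1.0]]
ft_force: [-2.8, 19.5, 9.0]
```

```bash
python3 -m pendant '0 -3.2 0 0 0 0 -1;.2 -4 0 0 0 2 -1;.3 -4 0 0 0 2 -1;.3 -4 0 0 0 2 -1;.4 -4 0 0 0 2 -1;.4 -4 0 0 0 2 -1;.4 -4 0 0 0 2 -1;.4 -4 0 0 0 2 -1;.4 -4 0 0 0 2 -1;.4 -4 0 0 0 2 -1;.4 -4 0 0 0 2.6 -1;0 0 0 0 0 0 -1'; python3 - <<'E'
from h import *
p=env.get_image("top"); save(p,"t5.png",(200,180,300,255),6)
E
```

```text
clock: 17.97
tool_pos: [0.5205, 0.0004, 0.0583]
ee_rot: [[0.987, -0.162, 0.0], [-0.162, -0.987, 0.0], [0.0, -0.0, -1.0]]
ft_force: [0.1, 0.1, -0.5]
finger_gap: 0.001
gripper_force: 0.0
```

View pics/t5.png

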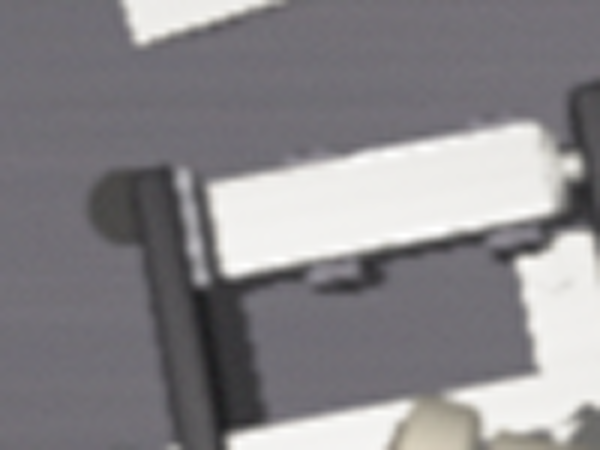

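The dark flange strip at (212,230) is now about 5 mm wide, so the plug is nearly home. I'll make the fourth squeeze gentle and stop at about 19 N.

```bash
python3 -m pendant '1 2 0 0 0 0 -1;-.2 2 0 0 0 -1.1 -1;-.2 2 0 0 0 -1.1 -1'|grep -E 'pos|ft'
```

```text
tool_pos: [0.52, -0.0058, 0.0582]
ft_force: [0.5, 2.7, -0.2]
```

```bash
python3 -m pendant '-.1 1.5 0 0 0 -.8 -1'|grep -E 'pos|ft'
```

```text
tool_pos: [0.5197, -0.0074, 0.0582]
ft_force: [0.5, 3.6, 0.1]
```

```bash
python3 -m pendant '-.1 1.5 0 0 0 -.8 -1'|grep -E 'pos|ft'
```

```text
tool_pos: [0.5194, -0.0088, 0.0582]
ft_force: [-1.3, 3.9, -0.2]
```

```bash
python3 -m pendant '-.1 1.5 0 0 0 -.8 -1'|grep -E 'pos|ft'
```

```text
tool_pos: [0.5192, -0.0104, 0.0582]
ft_force: [-1.0, 1.4, -0.3]
```

```bash
python3 -m pendant '-.1 1.5 0 0 0 -.8 -1'|grep -E 'pos|ft'
```

```text
tool_pos: [0.5189, -0.012, 0.0582]
ft_force: [-0.7, 2.5, -0.4]
```

```bash
python3 -m pendant '-.1 1.5 0 0 0 -.8 -1'|grep -E 'pos|ft'
```

```text
tool_pos: [0.5187, -0.0134, 0.0582]
ft_force: [-0.6, 1.8, 0.1]
```

```bash
python3 -m pendant '-.1 1.5 0 0 0 -.8 -1'|grep -E 'pos|ft'
```

```text
tool_pos: [0.5184, -0.0148, 0.0582]
ft_force: [-0.8, 2.9, -0.4]
```

```bash
python3 -m pendant '-.1 1.5 0 0 0 -.8 -1'|grep -E 'pos|ft'
```

```text
tool_pos: [0.5183, -0.0157, 0.0582]
ft_force: [-0.8, 7.0, 1.6]
```

```bash
python3 -m pendant '-.1 1.5 0 0 0 -.8 -1'|grep -E 'pos|ft'
```

```text
tool_pos: [0.5181, -0.0168, 0.0582]
ft_force: [-0.1, 7.6, 0.9]
```

```bash
python3 -m pendant '-.1 1 0 0 0 -.6 -1'|grep -E 'pos|ft'
```

```text
tool_pos: [0.518, -0.0177, 0.0582]
ft_force: [-0.7, 8.0, 2.2]
```

```bash
python3 -m pendant '-.1 .8 0 0 0 -.5 -1'|grep -E 'pos|ft'
```

```text
tool_pos: [0.5179, -0.0184, 0.0582]
ft_force: [-1.3, 8.8, 1.7]
```

```bash
python3 -m pendant '-.1 1.2 0 0 0 -.7 -1'|grep -E 'pos|ft'
```

```text
tool_pos: [0.5177, -0.0192, 0.0582]
ft_force: [-1.5, 11.8, 2.9]
```

```bash
python3 -m pendant '-.1 1.2 0 0 0 -.7 -1'|grep -E 'pos|ft'
```

```text
tool_pos: [0.5175, -0.0198, 0.0582]
ft_force: [-0.7, 14.4, 3.1]
```

```bash
python3 -m pendant '-.1 1.2 0 0 0 -.7 -1'|grep -E 'pos|ft'
```

```text
tool_pos: [0.5174, -0.0204, 0.0582]
ft_force: [-1.4, 16.6, 4.0]
```

```bash
python3 -m pendant '0 .8 0 0 0 -.4 -1'|grep -E 'pos|ft'
```

```text
tool_pos: [0.5173, -0.0208, 0.0581]
ft_force: [-1.3, 17.7, 4.4]
```

```bash
python3 -m pendant '0 .4 0 0 0 0 -1'|grep -E 'pos|ft'
```

```text
tool_pos: [0.5173, -0.0209, 0.0582]
ft_force: [-0.9, 18.3, 4.8]
```

```bash
python3 -m pendant '0 .5 0 0 0 0 -1;0 0 0 0 0 0 -1'|grep -E 'pos|ft'
```

```text
tool_pos: [0.5173, -0.0211, 0.0582]
ft_force: [-0.7, 18.7, 4.4]
```

The trigger went hard at mid-stroke at about 19 N, well short of its own stop, so the plug is home. I'm letting the trigger go and rising clear.

```bash
python3 -m pendant '0 -3 0 0 0 0 -1;.2 -4 0 0 0 2 -1;.3 -4 0 0 0 2 -1;.3 -4 0 0 0 2 -1;.3 -4 0 0 0 2 -1;.3 -4 0 0 0 2 -1;0 -4 0 0 0 2.2 -1;0 -5 0 0 0 0 -1;0 -5 0 0 0 0 -1;0 0 -10 0 0 0 -1;0 0 -20 0 0 0 -1;0 0 -25 0 0 0 -1;0 0 -15 0 0 0 -1;0 0 0 0 0 0 -1;0 0 0 0 0 0 -1'; python3 - <<'E'
from h import *
q=np.load("clamp.npy");c,s=np.cos(q[2]),np.sin(q[2])
p=env.get_image("top"); save(p,"t6.png",(200,180,320,270),6)
print(env.observe()["tool_pos"],[w(p,d["point"]) for d in env.pinpoint("tab_top",p)])
E
```

```text
clock: 20.93
tool_pos: [0.5227, 0.0116, 0.1296]
ee_rot: [[0.987, -0.161, 0.003], [-0.161, -0.987, -0.001], [0.003, 0.0, -1.0]]
ft_force: [0.4, -0.4, -0.9]
finger_gap: 0.003
gripper_force: 0.0
[0.52165163 0.01187685 0.1282265 ] [array([ 0.57902326, -0.05236074,  0.08227511])]
```

View pics/t6.png

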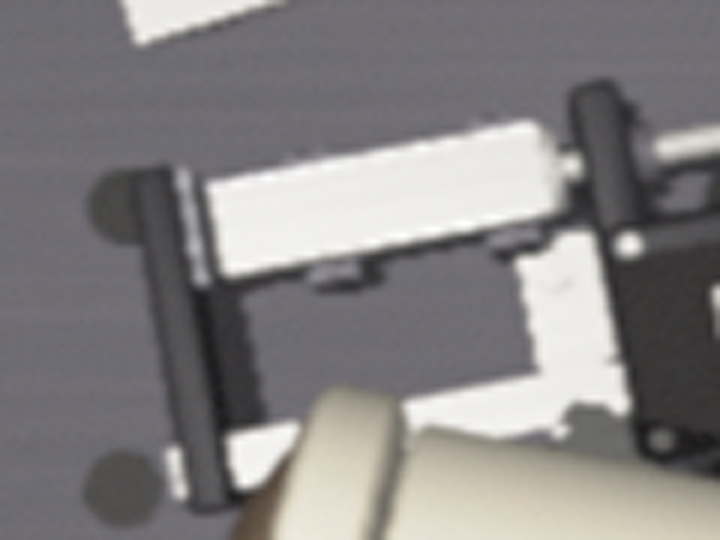

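The jaw pad, flange and tube lie tight together at (200–215,230), the tube end is on the stop screw at (560,165), and the fingers are off the trigger. Next I go over the release tab.

```bash
python3 -m pendant '9 7 0 0 0 0 -1;17 14.3 0 0 0 0 -1;17 14.4 0 0 0 0 -1;16 14.3 0 0 0 0 -1;8.4 7.3 0 0 0 0 -1;0 0 0 0 0 -6.7 -1;0 0 0 0 0 -6.7 -1;0 0 4 0 0 -6.7 -1;0 0 5 0 0 0 -1;0 0 2 0 0 0 -1;0 0 0 0 0 0 -1;0 0 0 0 0 0 -1'
```

```text
clock: 22.03
tool_pos: [0.5787, -0.0554, 0.1167]
ee_rot: [[0.983, 0.186, -0.001], [0.186, -0.983, 0.0], [-0.001, -0.0, -1.0]]
ft_force: [0.1, 0.3, -1.2]
finger_gap: -0.003
gripper_force: 0.0
```

```bash
python3 -m pendant '0 0 2 0 0 0 -1;0 0 2 0 0 0 -1;0 0 2 0 0 0 -1'|grep -E 'pos|ft'; python3 -m pendant '0 0 2 0 0 0 -1;0 0 2 0 0 0 -1'|grep -E 'pos|ft';python3 -m pendant '0 0 1 0 0 0 -1'|grep -E 'pos|ft'
```

```text
tool_pos: [0.5791, -0.0555, 0.1114]
ft_force: [-2.0, 0.3, 1.3]
tool_pos: [0.5792, -0.0555, 0.1074]
ft_force: [-3.7, -1.6, 5.4]
tool_pos: [0.5787, -0.0556, 0.1063]
ft_force: [-3.7, -1.0, 4.6]
```

```bash
python3 -m pendant '0 0 1 0 0 0 -1'|grep -E 'pos|ft'; python3 -m pendant '0 0 1 0 0 0 -1'|grep -E 'pos|ft';python3 -m pendant '0 0 1 0 0 0 -1'|grep -E 'pos|ft'
```

```text
tool_pos: [0.5785, -0.0556, 0.1053]
ft_force: [-5.5, -1.5, 5.8]
tool_pos: [0.5785, -0.0557, 0.105]
ft_force: [-9.4, -0.8, 14.7]
tool_pos: [0.5786, -0.0557, 0.1049]
ft_force: [-11.2, 1.1, 19.5]
```

The tab is hard on its stop. I'll hold it down while the jaw opens.

```bash
python3 -m pendant '0 0 -.5 0 0 0 -1;0 0 -.3 0 0 0 -1;0 0 0 0 0 0 -1;0 0 0 0 0 0 -1;0 0 0 0 0 0 -1;0 0 0 0 0 0 -1;0 0 0 0 0 0 -1;0 0 0 0 0 0 -1;0 0 0 0 0 0 -1;0 0 0 0 0 0 -1;0 0 0 0 0 0 -1;0 0 0 0 0 0 -1;0 0 0 0 0 0 -1;0 0 0 0 0 0 -1;0 0 0 0 0 0 -1;0 0 0 0 0 0 -1;0 0 0 0 0 0 -1;0 0 0 0 0 0 -1;0 0 0 0 0 0 -1;0 0 0 0 0 0 -1'|grep -E 'pos|ft|clo'; python3 - <<'E'
from h import *
q=np.load("clamp.npy");c,s=np.cos(q[2]),np.sin(q[2])
def C(W): d=np.array(W)-[q[0],q[1],0]; return 1e3*np.array([c*d[0]+s*d[1],-s*d[0]+c*d[1],d[2]])
p=env.get_image("top"); save(p,"t7.png",(200,180,320,270),6)
for t in ("jaw_face","plug_face","tube"): print(t,[np.round(C(w(p,d["point"])),1) for d in env.pinpoint(t,p)])
E
```

```text
clock: 24.45
tool_pos: [0.5785, -0.0557, 0.1051]
ft_force: [-7.4, 0.5, 10.8]
jaw_face [array([ 69.6, 175. ,  50.1]), array([74.9, 88.1, 30. ]), array([ 147.4, -106.6,    2.6])]
plug_face [array([ 69.1, 157.4,  50.3]), array([182.6,  95.9,  -3.5]), array([120.4, 404.7,  18.2]), array([-64.9, 322.1,  15.1])]
tube [array([146.4, 352.7,   4.9]), array([74.5, 94.2, 35.3]), array([ -8.5, 305.1,  -1.3])]
```

View pics/t7.png

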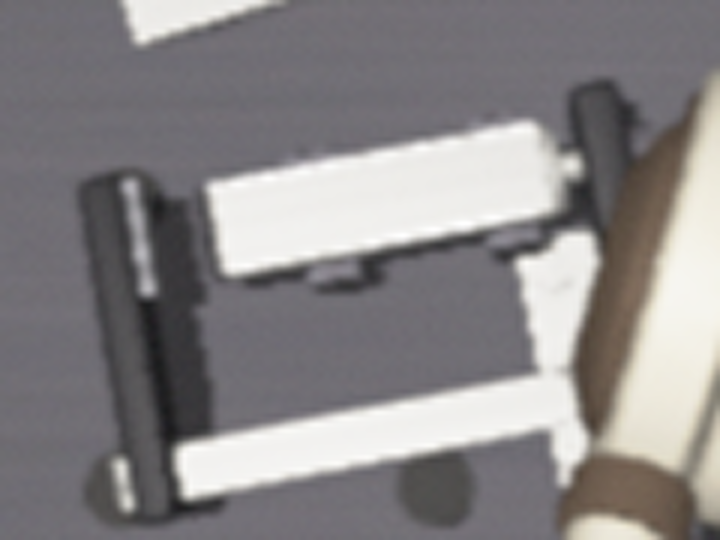

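The jaw face is at about y 175 mm, fully open as at the start. The flange is a thin dark strip at (206,230), flush on the tube, and the tube still lies in its rest. I'll lift clear and hand in.

```bash
python3 -m pendant '0 0 -3 0 0 0 -1;0 0 -6 0 0 0 -1;0 0 -15 0 0 0 -1;0 0 -25 0 0 0 -1;0 0 -25 0 0 0 -1;0 0 -10 0 0 0 -1;0 0 0 0 0 0 -1;0 0 0 0 0 0 -1;0 0 0 0 0 0 -1'; python3 - <<'E'
from h import *
q=np.load("clamp.npy");c,s=np.cos(q[2]),np.sin(q[2])
def C(W): d=np.array(W)-[q[0],q[1],0]; return 1e3*np.array([c*d[0]+s*d[1],-s*d[0]+c*d[1],d[2]])
p=env.get_image("top")
print([np.round(C(w(p,d["point"])),1) for d in env.pinpoint("jaw_face",p)])
print(env.finish_job())
E
```

```text
clock: 25.4
tool_pos: [0.5781, -0.0551, 0.1862]
ee_rot: [[0.982, 0.187, -0.003], [0.187, -0.982, 0.001], [-0.003, -0.001, -1.0]]
ft_force: [-0.4, 0.8, 0.4]
finger_gap: 0.005
gripper_force: 0.0
[array([ 70. , 176. ,  52.7])]
the job is handed in; nothing more can be done
None
```

The plug went home on the fourth squeeze (about 19 N at the trigger) and looks flush in the picture, the release tab let the jaw spring fully open (about y 176 mm), the tube is still in its rest, and the job was handed in at about 25 s.

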